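# Chuck the bur and click the slide into its notch

### The job

Turn the chuck's knurled sleeve clockwise (seen from above) until its three jaws are tight on the bur that stands in it. Then, by the sleeve, slide the carriage along the rail towards the setting gauge until you feel its spring ball click into the notch, and finish while holding it there: still gripping the sleeve, standing still, the ball in the notch and the bur still tight. Do not push about the things that lie beside the rail.

Things in the scene. Friction and masses are not known exactly. Their poses are not given: they have to be found in the camera images.
- rail: Dark steel slide base, 70 mm wide (its x), 380 mm long (its y), fixed to the bench, with two aluminium guides whose tops are 25 mm above it. Origin: middle of its underside. Its +y axis is the direction to slide. Between the guides lies a brass strip with one V notch, 10 mm wide, its middle 60 to 140 mm ahead (+y) of where the carriage starts, different each time.
- carriage: Aluminium block, 62 x 60 x 20 mm, top 45 mm above the bench, with the chuck upright in its middle and a spring ball underneath; it only slides along the rail. Origin: centre of its underside; axes parallel to the rail's. It starts near the rail's -y end; about 2 N of friction; hard stops 12 mm behind and 170 mm ahead (+y) of its start.
- rail_top (a point): Middle of the rail, level with the guides' tops (25 mm). Beside the rail on its +x side stands a small setting gauge, across from the notch, as a guide for the eye: a post with a round white dial facing away, up to 81 mm high, its feeler's ball 50 mm from the rail's centre line.
- detent_ball (a joint): Drop of the spring ball under the carriage (m): 0.0006 on the plain strip, 0.0030 in the middle of the notch, about 0.7 mm less per mm off it; noisy. To feel: over 5 mm the carriage pulls ahead into the notch; past the middle the resistance climbs 7 N and more above the plain rail's, and at about 15 to 20 N the ball jumps out again. Let go near the middle, it centres itself.
- sleeve (a joint): Turn of the chuck's sleeve (rad), clockwise seen from above, which closes the three jaws by 3 mm per rad. It starts between 0 and 0.25; the jaws meet the shank near 0.75, and 1.0 is well tight (17 N a jaw). Friction 0.15 N m, so it stays where it is left and may show as torque either way at rest; beyond 0.75 the jaws push back with 0.5 N m per rad more. Stops at 1.5.
- sleeve_top (a point): Centre of the top face of the chuck's sleeve, a knurled upright steel cylinder, 34 mm in diameter, from 47 to 85 mm above the bench. The sleeve is both what is turned and the grip by which the carriage is slid. The jaws stand 5.5 mm out of its top.
- jaw_a: First of the chuck's three dark steel jaws, 7 x 4.5 x 40 mm, inside the sleeve around its axis. Origin: centre of its underside.
- jaw_b: Second jaw, like the first.
- jaw_c: Third jaw, like the first.
- bit: Steel bur, 62 mm long: an 8 mm round shank and, at the top, a dark cutting head up to 12 mm thick. It stands loosely in the open chuck, its foot on the carriage's top, its tip 107 mm above the bench (22 mm above the sleeve's top). Origin: centre of its foot; z along it, upwards.
- bur_stand: Bystander: wooden block 50 x 90 x 30 mm with three burs, 68 mm high in all, beside the rail. Origin: centre of its underside.
- jar: Bystander: glass jar with a metal lid, 60 mm in diameter, 85 mm high, beside the rail. Origin: centre of its underside.
- pliers: Bystander: red-handled pliers lying between the robot and the rail, 150 mm long, 12 mm high. Origin: their pivot, on the bench.
- scriber: Bystander: scriber, a slim steel tool with a wooden handle, 190 mm long and about 28 mm high, lying between the robot and the rail. Origin: its middle, on the bench.

How it is judged (in metres and radians):
On the way, in this order (a step that is already met when the one before it is completed fails the run):
1. the chuck's three jaws are tight on the bur (value of joint sleeve above 0.7 rad and contact force between each of jaw_a, jaw_b, jaw_c and bit above 4 N and angle between bit's own z axis and vertical below 0.08 rad and z of bit in the frame of carriage between 0.015 and 0.035 m), for 0.2 s.
2. the carriage is held by the fingers with its spring ball in the notch, the bur still tight (all of step 1 and value of joint detent_ball above 0.002 m and contact force between the fingers and carriage above 2 N and linear speed of carriage below 0.01 m/s), for 0.3 s.
At the end, for the whole second after the job is handed in: Sleeve beyond 0.7 rad, each jaw on the bur with over 4 N; bur within 0.08 rad of upright and 10 mm of its height; spring ball over 2.0 mm into the notch (carriage within about 1.5 mm of its middle); fingers press the sleeve or carriage with over 2 N; carriage under 10 mm/s (all of step 2); the arm keeps its last pose, push and grip.
It fails at once if the bur stand beside the rail is pushed more than 30 mm (distance of bur_stand from where it was at the start of the episode above 0.03 m).
It fails at once if the jar beside the rail is pushed more than 30 mm (distance of jar from where it was at the start of the episode above 0.03 m).
It fails at once if the pliers beside the rail is pushed more than 30 mm (distance of pliers from where it was at the start of the episode above 0.03 m).
It fails at once if the scriber beside the rail is pushed more than 30 mm (distance of scriber from where it was at the start of the episode above 0.03 m).
It also fails if it takes over 54 s, if anything falls off the work surface, if the arm or the gripper's body presses on something with over 40 N, if the wrist force passes 120 N, or if a joint passes its speed limit or range.

### The arm

A 7-joint arm with a two-finger parallel gripper is mounted at the origin on the work surface. World frame = base frame: x ahead of the robot, y to its left, z up, the work surface at z = 0. Lengths are in m, angles in degrees, forces in N, time in s.
With the tool pointing down it reaches from about 0.425 to 0.875 m from the base axis. Payload 4.7 kg.
Tool frame: the origin (TCP) lies at the very end of the fingers, on their centre line; the grasp point (between the pads) lies 19 mm behind it; z points along the fingers, y is the line along which they close (so a half turn about z gives the same grasp; the last joint's range is limited). The gripper opens to 87 mm and grips with 3 to 60 N. Pads are 19 mm wide; open, the fingers measure 117 mm over their backs; the gripper's body (75 mm by 190 mm) begins 51 mm behind the grasp point.
Start: joints at [72.428, 18.392, -4.016, 83.108, 1.295, 78.541, -3.26], TCP at [0.205, -0.617, 0.223] pointing down, gripper open.
Joint ranges: [-163.93, 163.93], [-17.29, 119.83], [-79.2, 71.16], [3.27, 140.29], [-89.18, 269.18], [5.43, 117.66], [-154.24, 154.24]. Speed limits (degrees/s): [147.25, 147.25, 180, 180, 180, 180, 180].

### API

Orientations are given as [roll, pitch, yaw] about the fixed x, y, z axes, in that order (R = Rz(yaw) Ry(pitch) Rx(roll)).
In Python, from workcell import ctrl gives the robot as it stands.
- The arm moves only by the tool drive_tool, never from a script. Its arguments are lists of equal length, an entry for each row: "dr": the turn, a rotation vector about the tool's x, y, z in rad, a list of three; "delta_pos": the shift along the tool's x, y, z in cm, a list of three; "fingers": the finger opening in cm, from 0 to 8.7. A call has 1 to 20 rows; each row is the pose to reach, as a shift and turn from the pose commanded when the call began, along the tool's axes at that moment; what a row does not reach only later rows make up. A row lasts 1/8 s, in which the tool goes at most 62.5 mm and 10.7 degrees, less where a joint would pass 70% of its speed; a pose out of reach is approached as far as the arm can. A call with a gripper value outside its range is refused whole. The fingers move at their own pace and stop on an object; "newtons" is the grip in N (left out, the last holds). Time passes only in rows, so rows that repeat a pose let the fingers close. It gives the time, the measured TCP pose, the force, the opening and the grip force at its end, in the units of the state.
- ctrl.read_state(): the state, without advancing time (a new reading comes with each control period).
- ctrl.read_camera(name): name is "scene" or "top" or "wrist"; returns a dict with "pixels" (480x640x3 uint8, red, green, blue), "intrinsics" (3x3 intrinsics, pixels), "distortion" ([k1, k2, p1, p2, k3] as OpenCV has them; the pictures are not rectified), "extrinsics" (4x4, takes a point from world to camera coordinates). Camera axes: x right, y up, looking along -z (the intrinsics and any distortion apply to the point x, -y, -z); pixel columns grow to the right and rows downward; lengths in m; the calibration is good to about 2 mm. A picture is of the moment at which its call begins. There is no depth.
- ctrl.sign_off(): hands the job in; it is judged then, once.
Trained networks look in a picture, given as the dict that the camera call returned (one of the last four; its "shot" number tells which), for a name from the list of things; names that differ only in an ending like _2 or _b are one class to them, and where a whole thing is asked for, a point or a joint stands for the part that bears it (a point fixed in the world has none). Each returns a list of dicts, best first, with "score" (0 to 1); they miss things now and then, are a little off and sometimes report something else, mostly with a low value. They report only what shows in the picture. A call takes as long as a camera call.
- ctrl.search_frame(picture, target): "point" ([x, y, z] in m, in world coordinates, good to about 4 mm: the middle of the surface that is visible of it).
- ctrl.outline_of(picture, target): "region" (480x640 bool, what is visible of it).
- ctrl.landmark_of(picture, target): "point" ([x, y, z] in m, in world coordinates, good to about 4 mm: a listed point, or the origin of a listed thing).
The state is a dict: "time_s": time; "joints": joint angles; "dq": joint speeds; "tau": joint torques, N m; "eef_pos": TCP position; "eef_rot": TCP orientation; "force": force on the tool from outside, world axes, zero at the start; "torque": the same for the moment, N m; "finger_gap": finger opening in m; "grasp_force": force on a finger pad.
Only numpy, scipy, OpenCV 4.12 (cv2) and the standard library are available. Lean on these libraries where they do the work, as an engineer would, in place of code of your own. Each camera call takes 0.05 s, during which the arm holds its last target. There are 200 camera calls.

## Working session

There is one attempt and no reset: what is moved stays moved. The work goes in short steps, Python scripts to look and compute and a tool call to move; the robot and the scene stay as the last step left them, time stands still between calls to the robot, and variables do not carry over. Pictures are saved under pics/ and viewed, at most 10 in all, crops included, and the job is handed in when it is done.

Besides the shell and the picture viewer there is one more tool, called after "Call:" as name(argument=value, ...) on one line, values as JSON. drive_tool: Moves the arm, as the interface text tells. Its arguments: {"type":"object","properties":{"dr":{"type":"array","items":{"type":"array","items":{"type":"number"}}},"delta_pos":{"type":"array","items":{"type":"array","items":{"type":"number"}}},"fingers":{"type":"array","items":{"type":"number"}},"newtons":{"type":"number"}},"required":["dr","delta_pos","fingers"]}

```bash
mkdir -p pics; cat > h.py <<'E'
import numpy as np, cv2
from workcell import ctrl
def look(n,save=None):
    p=ctrl.read_camera(n)
    if save: cv2.imwrite('pics/'+save+'.png',p["pixels"][:,:,::-1])
    return p
def proj(p,X):
    E=np.array(p["extrinsics"]);c=E[:3,:3]@np.array(X)+E[:3,3]
    c=np.array([[c[0],-c[1],-c[2]]])
    return cv2.projectPoints(c,np.zeros(3),np.zeros(3),np.array(p["intrinsics"]),np.array(p["distortion"]))[0].ravel()
def ray(p,uv):
    E=np.array(p["extrinsics"])
    q=cv2.undistortPoints(np.array([[uv]],float),np.array(p["intrinsics"]),np.array(p["distortion"])).ravel()
    d=E[:3,:3].T@np.array([q[0],-q[1],-1.]);o=-E[:3,:3].T@E[:3,3]
    return o,d/np.linalg.norm(d)
def onz(p,uv,z):
    o,d=ray(p,uv);return o+d*(z-o[2])/d[2]
def tri(rs):
    A=0;b=0
    for o,d in rs:
        M=np.eye(3)-np.outer(d,d);A=A+M;b=b+M@o
    return np.linalg.solve(A,b)
E
python3 - <<'E'
from h import *
np.set_printoptions(precision=4,suppress=True)
s=ctrl.read_state();print({k:s[k] for k in("eef_pos","eef_rot","force","torque","finger_gap")})
for n in("scene","top"):
    p=look(n,n+"0")
    for t in("sleeve_top","rail_top","carriage","rail","bit","jar","bur_stand","pliers","scriber"):
        print(n,t,[(np.array(r["point"]).round(4),round(r["score"],2)) for r in ctrl.landmark_of(p,t)[:2]])
E
```

```text
{'eef_pos': array([ 0.2047, -0.6163,  0.2215]), 'eef_rot': array([-179.8914,    0.0082,   18.3824]), 'force': array([0.414 , 0.0724, 0.3396]), 'torque': array([ 0.0607, -0.0365, -0.0205]), 'finger_gap': 0.08712621292297393}
scene sleeve_top [(array([ 0.554 , -0.1545,  0.0854]), 0.67)]
scene rail_top [(array([ 0.5608, -0.08  ,  0.0205]), 0.9)]
scene carriage [(array([ 0.5544, -0.1526,  0.0306]), 0.78)]
scene rail [(array([ 0.565 , -0.0786, -0.0023]), 0.98), (array([ 0.554 , -0.154 ,  0.0276]), 0.55)]
scene bit []
scene jar [(array([ 0.7026,  0.0508, -0.0029]), 0.59)]
scene bur_stand [(array([ 0.6734, -0.197 ,  0.0004]), 0.86)]
scene pliers [(array([0.4619, 0.0366, 0.0008]), 0.74), (array([ 0.5635, -0.0784,  0.022 ]), 0.59)]
scene scriber [(array([ 0.4353, -0.2157,  0.0019]), 0.88)]
top sleeve_top [(array([ 0.5526, -0.1558,  0.0831]), 0.68)]
top rail_top [(array([ 0.5592, -0.0812,  0.0234]), 0.69)]
top carriage [(array([ 0.5515, -0.1583,  0.0209]), 0.86)]
top rail [(array([ 0.5601, -0.0759, -0.001 ]), 0.72)]
top bit [(array([ 0.5529, -0.1565,  0.0456]), 0.38)]
top jar [(array([ 0.7008,  0.0504, -0.002 ]), 0.73)]
top bur_stand [(array([ 0.6729, -0.1965, -0.0001]), 0.73), (array([ 0.5508, -0.1562,  0.0221]), 0.4)]
top pliers [(array([ 0.4597,  0.0426, -0.0029]), 0.94)]
top scriber [(array([ 0.434 , -0.2142, -0.0007]), 0.74)]
```

View pics/top0.png

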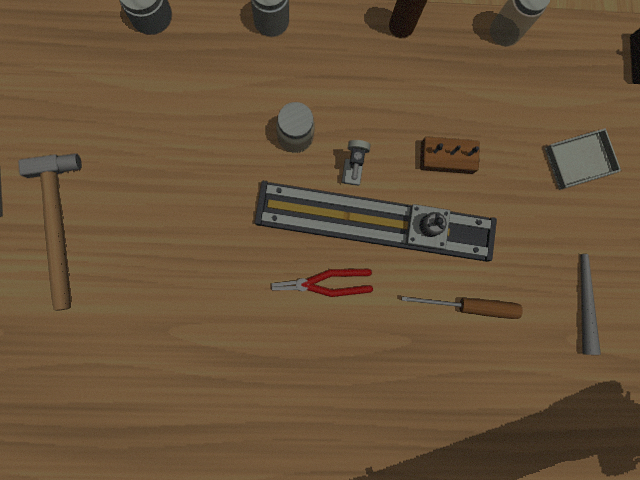

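View pics/scene0.png

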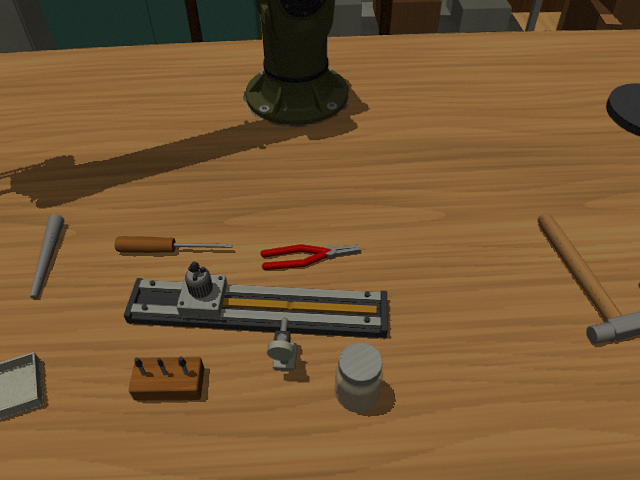

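The top view shows the rail running from (490,238) to (262,204), the sleeve near (433,224) and the notch near (347,215), level with the gauge at (355,160). The scene view agrees, with the sleeve at (199,275) and the notch near (290,304). Next I measure these.

```bash
python3 - <<'E'
from h import *
np.set_printoptions(precision=4,suppress=True)
pt=look("top");ps=look("scene")
R={}
for p,n in((pt,"top"),(ps,"scene")):
    for t in("rail","sleeve_top"):
        m=ctrl.outline_of(p,t)
        if m: R[n,t]=m[0]["region"].astype(np.uint8);print(n,t,m[0]["score"],R[n,t].sum())
    for t in ("sleeve_top","rail_top"): print(n,t,[np.array(r["point"]) for r in ctrl.landmark_of(p,t)[:1]],[np.array(r["point"]) for r in ctrl.search_frame(p,t)[:1]])
c=cv2.findContours(R["top","rail"],0,2)[0];c=max(c,key=cv2.contourArea)
b=cv2.boxPoints(cv2.minAreaRect(c));w=np.array([onz(pt,u,0.012) for u in b]);print(b,w,[np.linalg.norm(w[i]-w[i-1]) for i in range(4)])
a=pt["pixels"][170:275,245:505,::-1];d=ps["pixels"][250:350,110:400,::-1]
a=cv2.resize(a,None,fx=2.7,fy=2.7,interpolation=2);d=cv2.resize(d,None,fx=2.7,fy=2.7,interpolation=2)
W=max(a.shape[1],d.shape[1]);f=lambda i:cv2.copyMakeBorder(i,0,0,0,W-i.shape[1],0)
im=np.clip(np.vstack([f(a),f(d)]).astype(float)*1.6,0,255);print(a.shape,d.shape)
cv2.imwrite('pics/crop1.png',im)
E
```

```text
top sleeve_top 0.87 397
top sleeve_top [array([ 0.5518, -0.1511,  0.0853])] [array([ 0.5481, -0.1489,  0.0811])]
top rail_top [array([ 0.5624, -0.0798,  0.0209])] [array([ 0.5556, -0.0536,  0.0197])]
scene rail 0.74 8610
scene sleeve_top 0.91 599
scene sleeve_top [array([ 0.551 , -0.1549,  0.0831])] []
scene rail_top [array([ 0.6759, -0.1968, -0.0022])] [array([ 0.5784, -0.0618,  0.0168])]Traceback (most recent call last):
  File "<stdin>", line 10, in <module>
KeyError: ('top', 'rail')
```

```bash
python3 - <<'E'
from h import *
pt=look("top","top1");ps=look("scene","scene1")
a=pt["pixels"][170:275,245:505,::-1];d=ps["pixels"][250:350,110:400,::-1]
a=cv2.resize(a,None,fx=2.7,fy=2.7,interpolation=2);d=cv2.resize(d,None,fx=2.7,fy=2.7,interpolation=2)
W=max(a.shape[1],d.shape[1]);f=lambda i:cv2.copyMakeBorder(i,0,0,0,W-i.shape[1],0)
cv2.imwrite('pics/crop1.png',np.clip(np.vstack([f(a),f(d)]).astype(float)*1.7,0,255));print(a.shape)
E
```

```text
(284, 702, 3)[ WARN:0@4.347] global loadsave.cpp:1063 imwrite_ Unsupported depth image for selected encoder is fallbacked to CV_8U.
```

View pics/crop1.png

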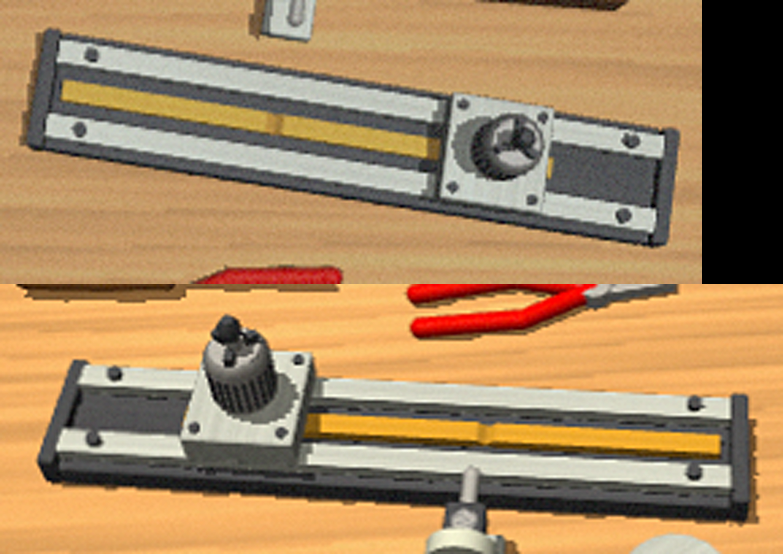

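The crop shows the notch at crop (275,124) in the top view and (486,432) in the scene view. Four guide screws and the carriage corners are clear enough to triangulate.

```bash
python3 - <<'E'
from h import *
np.set_printoptions(precision=4,suppress=True)
pt=look("top");ps=look("scene")
T=lambda x,y:(x/2.7+245-.3,y/2.7+170-.3); S=lambda x,y:(x/2.7+110-.3,(y-284)/2.7+250-.3)
pairs={"notch":((275,124),(486,432)),"sA":((92,54),(695,471)),"sB":((79,130),(695,403)),"sC":((630,141),(94,439)),"sD":((623,215),(114,373))}
P={}
for k,(a,b) in pairs.items():
    P[k]=tri([ray(pt,T(*a)),ray(ps,S(*b))]);print(k,P[k])
d=(P["sA"]+P["sB"]-P["sC"]-P["sD"])/2;d/=np.linalg.norm(d[:2]);print("dir",d,"angle",np.degrees(np.arctan2(d[1],d[0])))
q=np.array([onz(pt,T(*u),.045) for u in((459,93),(552,108),(545,212),(442,196))]);print("carriage",q.mean(0),np.linalg.norm(q[0]-q[1]),np.linalg.norm(q[1]-q[2]))
mid=(P["sA"]+P["sB"]+P["sC"]+P["sD"])/4;print("railmid",mid)
for p,n in((pt,"top"),(ps,"scene")):
    m=ctrl.outline_of(p,"bit");print(n,"bit",[(x["score"],np.argwhere(x["region"]).mean(0)[::-1],x["region"].sum()) for x in m[:1]])
    m=ctrl.outline_of(p,"sleeve")
    if m: 
        r=np.argwhere(m[0]["region"]);print("sl",r.min(0),r.max(0))
    pr=proj(p,[*q.mean(0)[:2],.085]);print(n,"sleevetop at",pr)
    print([x["point"] for x in ctrl.landmark_of(p,"sleeve_top")[:1]])
c=q.mean(0);print("dist",(P["notch"]-c)@d, "perp",np.cross(d[:2],(P["notch"]-c)[:2]),np.cross(d[:2],(mid-c)[:2]))
E
```

```text
notch [ 0.5674 -0.0298  0.0207]
sA [0.6041 0.0781 0.0276]
sB [0.5596 0.0838 0.0261]
sC [ 0.5629 -0.239   0.0264]
sD [ 0.5192 -0.234   0.0269]
dir [0.1275 0.9918 0.0007] angle 82.67303055201835
carriage [ 0.5515 -0.1562  0.045 ] 0.054364530594112954 0.06015907499105774
railmid [ 0.5615 -0.0778  0.0267]
top bit [(0.15, array([449.6608, 154.8152]), np.int64(1943))]
sl [212 419] [237 446]
top sleevetop at [436.6608 222.4337]
[[0.5521, -0.1536, 0.0855]]
scene bit [(0.47, array([194.7416, 267.1461]), np.int64(89))]
sl [270 185] [298 212]
scene sleevetop at [195.7103 272.8496]
[[0.5539, -0.1558, 0.0836]]
dist 0.12737430965823834 perp 0.00029299250864251933 0.00010392058033795171<stdin>:19: DeprecationWarning: Arrays of 2-dimensional vectors are deprecated. Use arrays of 3-dimensional vectors instead. (deprecated in NumPy 2.0)
```

Call:
drive_tool(dr=[[0,0,-0.04],[0,0,-0.08],[0,0,-0.12],[0,0,-0.16],[0,0,-0.2],[0,0,-0.24],[0,0,-0.28],[0,0,-0.32],[0,0,-0.36],[0,0,-0.4],[0,0,-0.45],[0,0,-0.5],[0,0,-0.564],[0,0,-0.564],[0,0,-0.564]], delta_pos=[[2,-1.4,0],[6,-4.2,0],[10,-7,0],[14,-9.7,0],[18,-12.5,0],[22,-15.2,0],[26,-18,0],[30,-20.8,0],[34,-23.5,0],[38,-26.3,0],[42,-29.1,1],[45.5,-31.5,2],[47.5,-32.9,3],[47.5,-32.9,4],[47.5,-32.9,4]], fingers=[8.7,8.7,8.7,8.7,8.7,8.7,8.7,8.7,8.7,8.7,8.7,8.7,8.7,8.7,8.7], newtons=60)

```text
time_s: 4.08
eef_pos: [0.5502, -0.1567, 0.1813]
eef_rot: [-179.9, 0.1, 50.6]
force: [-0.3, -0.7, -0.1]
finger_gap: 0.0872
grasp_force: 0.0
```

```bash
python3 - <<'E'
from h import *
np.set_printoptions(precision=4,suppress=True)
s=ctrl.read_state();print(s["eef_pos"],s["eef_rot"],s["time_s"],s["joints"])
p=look("wrist","wrist1")
print([ (x["point"],x["score"]) for x in ctrl.landmark_of(p,"sleeve_top")[:1]],[ x["point"] for x in ctrl.landmark_of(p,"carriage")[:1]],[ x["point"] for x in ctrl.landmark_of(p,"rail_top")[:1]])
for z in(.085,.107): print(proj(p,[.5517,-.1543,z]))
E
```

```text
[ 0.5502 -0.1567  0.1813] [-179.8933    0.1392   50.5564] 4.075 [ 39.2862  12.5821 -29.7868  96.7217   6.5845  72.5862 -31.3437]
[([0.5501, -0.1617, 0.0867], 0.83)] [[0.5522, -0.158, 0.0224]] [[0.5629, -0.0783, 0.022]]
[319.045  241.7783]
[318.9876 250.2627]
```

View pics/wrist1.png

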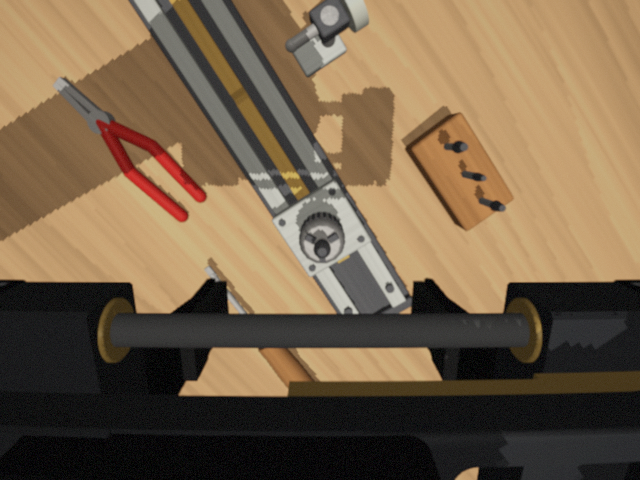

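The wrist view shows the bur tip at (322,246) and the sleeve's top ring around (322,237). The carriage corners are near (331,182), (368,240), (312,273) and (275,217). The fingers have clear room on both sides.

```bash
python3 - <<'E'
from h import *
np.set_printoptions(precision=4,suppress=True)
p=look("wrist")
q=np.array([onz(p,u,.045) for u in((331,182),(368,240),(312,273),(275,217))]);c=q.mean(0);print(c,[np.linalg.norm(q[i]-q[i-1]) for i in range(4)])
print(onz(p,(322,246),.107),onz(p,(322,238),.085))
print([ (x["point"],x["score"]) for x in ctrl.landmark_of(p,"sleeve_top")[:1]])
m=ctrl.outline_of(p,"sleeve")[0]["region"];r=np.argwhere(m);print(r.min(0),r.max(0))
d=[proj(p,np.array([.553,-.154,z])+.017*np.array([np.cos(t),np.sin(t),0])) for z in(.085,.047) for t in np.arange(0,6.3,.1)];print(np.min(d,0),np.max(d,0))
E
```

```text
[ 0.5551 -0.1555  0.045 ] [np.float64(0.05406280387012962), np.float64(0.057494683773462896), np.float64(0.055378720498287744), np.float64(0.05739927111281051)]
[ 0.5564 -0.1537  0.107 ] [ 0.5565 -0.1539  0.085 ]
[([0.5502, -0.1637, 0.084], 0.72)]
[211 297] [262 341]
[295.0173 209.0886] [341.8328 263.395 ]
```

Call:
drive_tool(dr=[[0,0,0],[0,0,0],[0,0,0],[0,0,0],[0,0,0]], delta_pos=[[0.2,0.1,2],[0.2,0.1,4],[0.2,0.1,6],[0.2,0.1,6],[0.2,0.1,6]], fingers=[8.7,8.7,8.7,8.7,8.7])

```text
time_s: 5.05
eef_pos: [0.5542, -0.1539, 0.1226]
eef_rot: [180.0, -0.0, 50.7]
force: [0.2, 0.0, 0.0]
finger_gap: 0.0871
grasp_force: 0.0
```

Call:
drive_tool(dr=[[0,0,0],[0,0,0],[0,0,0],[0,0,0],[0,0,0],[0,0,0],[0,0,0],[0,0,0],[0,0,0],[0,0,0],[0,0,0],[0,0,0]], delta_pos=[[0,0,2],[0,0,4],[0,0,6],[0,0,7],[0,0,7],[0,0,7],[0,0,7],[0,0,7],[0,0,7],[0,0,7],[0,0,7],[0,0,7]], fingers=[8.7,8.7,8.7,8.7,7,5.5,4.5,3.8,3.2,2.5,2.5,2.5], newtons=50)

```text
time_s: 6.55
eef_pos: [0.5541, -0.154, 0.0526]
eef_rot: [180.0, 0.0, 50.7]
force: [0.4, 0.7, 0.7]
finger_gap: 0.0327
grasp_force: 50.0
```

```bash
python3 - <<'E'
from h import *
s=ctrl.read_state();print({k:np.round(s[k],3) for k in("time_s","eef_pos","eef_rot","force","torque","finger_gap","grasp_force","joints")})
E
```

```text
{'time_s': np.float64(6.55), 'eef_pos': array([ 0.554, -0.154,  0.053]), 'eef_rot': array([1.79987e+02, 3.00000e-03, 5.06950e+01]), 'force': array([0.434, 0.737, 0.738]), 'torque': array([-0.108, -0.055, -0.015]), 'finger_gap': np.float64(0.033), 'grasp_force': np.float64(50.0), 'joints': array([ 37.395,  20.101, -28.719, 103.882,  11.142,  58.8  , -34.962])}
```

Call:
drive_tool(dr=[[0,0,0.1],[0,0,0.2],[0,0,0.3],[0,0,0.4],[0,0,0.5]], delta_pos=[[0,0,0],[0,0,0],[0,0,0],[0,0,0],[0,0,0]], fingers=[2.5,2.5,2.5,2.5,2.5], newtons=60)

```text
time_s: 7.18
eef_pos: [0.5548, -0.1549, 0.0527]
eef_rot: [179.9, -0.1, 21.9]
force: [2.2, -2.0, -1.0]
finger_gap: 0.0331
grasp_force: 60.0
```

```bash
cat > st.py <<'E'
from h import *
s=ctrl.read_state();print({k:np.round(s[k],4).tolist() for k in("time_s","eef_pos","eef_rot","force","torque","finger_gap","grasp_force")})
E
python3 st.py
```

```text
{'time_s': 7.175, 'eef_pos': [0.5548, -0.1549, 0.0527], 'eef_rot': [179.8815, -0.0669, 21.8707], 'force': [2.1713, -2.0011, -0.9695], 'torque': [-0.4419, -0.4863, 0.1866], 'finger_gap': 0.0331, 'grasp_force': 59.998}
```

Call:
drive_tool(dr=[[0,0,0.1],[0,0,0.2],[0,0,0.3],[0,0,0.4],[0,0,0.5],[0,0,0.5],[0,0,0.5]], delta_pos=[[0,0,0],[0,0,0],[0,0,0],[0,0,0],[0,0,0],[0,0,0],[0,0,0]], fingers=[2.5,2.5,2.5,2.5,2.5,2.5,2.5])

```text
time_s: 8.05
eef_pos: [0.5549, -0.1561, 0.0527]
eef_rot: [179.9, -0.2, -6.6]
force: [3.0, -4.1, -2.2]
finger_gap: 0.0328
grasp_force: 60.0
```

```bash
python3 st.py
```

```text
{'time_s': 8.05, 'eef_pos': [0.5549, -0.1561, 0.0527], 'eef_rot': [179.865, -0.1555, -6.6295], 'force': [3.0128, -4.0687, -2.1863], 'torque': [-0.7759, -0.6668, 0.1846], 'finger_gap': 0.0328, 'grasp_force': 60.0029}
```

Call:
drive_tool(dr=[[0,0,0.05],[0,0,0.1]], delta_pos=[[0,0,0],[0,0,0]], fingers=[2.5,2.5])

```text
time_s: 8.3
eef_pos: [0.5549, -0.1563, 0.0527]
eef_rot: [179.9, -0.2, -12.4]
force: [3.4, -5.1, -3.4]
finger_gap: 0.0328
grasp_force: 60.0
```

```bash
python3 st.py; python3 - <<'E'
from h import *
p=look("wrist","wrist2")
E
```

```text
{'time_s': 8.3, 'eef_pos': [0.5549, -0.1563, 0.0527], 'eef_rot': [179.8511, -0.1655, -12.3879], 'force': [3.4005, -5.0975, -3.4055], 'torque': [-0.9098, -0.5464, 0.4481], 'finger_gap': 0.0328, 'grasp_force': 60.0018}
```

Call:
drive_tool(dr=[[0,0,0.05],[0,0,0.1]], delta_pos=[[0,0,0],[0,0,0]], fingers=[2.5,2.5])

```text
time_s: 8.6
eef_pos: [0.5548, -0.1565, 0.0527]
eef_rot: [179.8, -0.2, -18.1]
force: [2.3, -5.7, -1.9]
finger_gap: 0.0328
grasp_force: 60.0
```

```bash
python3 st.py
```

```text
{'time_s': 8.6, 'eef_pos': [0.5548, -0.1565, 0.0527], 'eef_rot': [179.8483, -0.1849, -18.1129], 'force': [2.2805, -5.6709, -1.9132], 'torque': [-1.028, -0.5074, 0.5278], 'finger_gap': 0.0328, 'grasp_force': 60.0018}
```

View pics/wrist2.png

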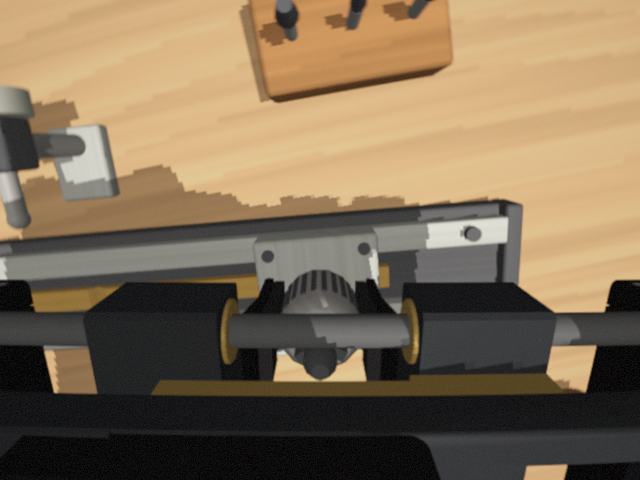

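The jaw torque has climbed to 0.53 N m, so the chuck is tight. The fingers are centred on the sleeve in the picture at (320,325). Next I slide.

Call:
drive_tool(dr=[[0,0,0],[0,0,0],[0,0,0],[0,0,0],[0,0,0],[0,0,0],[0,0,0],[0,0,0],[0,0,0],[0,0,0],[0,0,0],[0,0,0],[0,0,0]], delta_pos=[[-0.09,-0.49,0],[-0.28,-1.47,0],[-0.47,-2.45,0],[-0.65,-3.44,0],[-0.84,-4.42,0],[-1.03,-5.4,0],[-1.22,-6.38,0],[-1.4,-7.36,0],[-1.59,-8.35,0],[-1.78,-9.33,0],[-1.96,-10.3,0],[-2.06,-10.8,0],[-2.06,-10.8,0]], fingers=[2.5,2.5,2.5,2.5,2.5,2.5,2.5,2.5,2.5,2.5,2.5,2.5,2.5])

```text
time_s: 10.22
eef_pos: [0.5691, -0.0472, 0.0527]
eef_rot: [179.9, -0.2, -18.1]
force: [2.8, -3.5, -2.7]
finger_gap: 0.0325
grasp_force: 60.0
```

```bash
python3 st.py; python3 - <<'E'
from h import *
p=look("top","top2")
a=p["pixels"][130:265,255:455,::-1]
cv2.imwrite('pics/crop2.png',np.clip(cv2.resize(a,None,fx=3.5,fy=3.5,interpolation=2)*1.6,0,255).astype(np.uint8))
print([x["point"] for x in ctrl.landmark_of(p,"carriage")[:1]])
E
```

```text
{'time_s': 10.225, 'eef_pos': [0.5691, -0.0472, 0.0527], 'eef_rot': [179.8896, -0.1902, -18.0656], 'force': [2.8446, -3.4612, -2.6727], 'torque': [-0.7289, -0.6401, 0.2766], 'finger_gap': 0.0325, 'grasp_force': 60.0027}
[[0.5648, -0.0458, 0.0228]]
```

Call:
drive_tool(dr=[[0,0,0],[0,0,0],[0,0,0],[0,0,0]], delta_pos=[[-0.04,-0.2,0],[-0.07,-0.4,0],[-0.11,-0.6,0],[-0.13,-0.7,0]], fingers=[2.5,2.5,2.5,2.5])

```text
time_s: 10.82
eef_pos: [0.5698, -0.0417, 0.0527]
eef_rot: [179.8, -0.2, -18.1]
force: [2.2, -8.3, -1.8]
finger_gap: 0.0328
grasp_force: 60.0
```

Call:
drive_tool(dr=[[0,0,0],[0,0,0]], delta_pos=[[-0.02,-0.1,0],[-0.04,-0.2,0]], fingers=[2.5,2.5])

```text
time_s: 11.08
eef_pos: [0.57, -0.0399, 0.0527]
eef_rot: [179.8, -0.2, -18.1]
force: [2.7, -7.2, -2.4]
finger_gap: 0.0326
grasp_force: 60.0
```

Call:
drive_tool(dr=[[0,0,0],[0,0,0]], delta_pos=[[-0.02,-0.1,0],[-0.04,-0.2,0]], fingers=[2.5,2.5])

```text
time_s: 11.32
eef_pos: [0.5703, -0.0378, 0.0527]
eef_rot: [179.8, -0.2, -18.1]
force: [3.7, -7.7, -1.2]
finger_gap: 0.033
grasp_force: 60.0
```

Call:
drive_tool(dr=[[0,0,0],[0,0,0]], delta_pos=[[-0.02,-0.1,0],[-0.04,-0.2,0]], fingers=[2.5,2.5])

```text
time_s: 11.58
eef_pos: [0.5708, -0.0333, 0.0527]
eef_rot: [180.0, -0.2, -18.1]
force: [4.7, -2.2, -2.5]
finger_gap: 0.0326
grasp_force: 60.0
```

Call:
drive_tool(dr=[[0,0,0],[0,0,0]], delta_pos=[[0,0,0],[0,0,0]], fingers=[2.5,2.5])

```text
time_s: 11.82
eef_pos: [0.5711, -0.0313, 0.0527]
eef_rot: [-179.9, -0.2, -18.0]
force: [5.7, -0.5, -3.3]
finger_gap: 0.0327
grasp_force: 60.0
```

Call:
drive_tool(dr=[[0,0,0],[0,0,0]], delta_pos=[[-0.02,-0.1,0],[-0.02,-0.1,0]], fingers=[2.5,2.5])

```text
time_s: 12.08
eef_pos: [0.5711, -0.0311, 0.0527]
eef_rot: [-180.0, -0.2, -18.0]
force: [4.6, -2.0, -4.8]
finger_gap: 0.0329
grasp_force: 60.0
```

Call:
drive_tool(dr=[[0,0,0],[0,0,0]], delta_pos=[[-0.02,-0.1,0],[-0.02,-0.1,0]], fingers=[2.5,2.5])

```text
time_s: 12.32
eef_pos: [0.5711, -0.0309, 0.0527]
eef_rot: [180.0, -0.2, -18.0]
force: [5.2, -3.4, -2.7]
finger_gap: 0.0328
grasp_force: 60.0
```

Call:
drive_tool(dr=[[0,0,0],[0,0,0],[0,0,0],[0,0,0],[0,0,0],[0,0,0]], delta_pos=[[-0.02,-0.1,0],[-0.02,-0.1,0],[-0.02,-0.1,0],[-0.02,-0.1,0],[-0.02,-0.1,0],[-0.02,-0.1,0]], fingers=[2.5,2.5,2.5,2.5,2.5,2.5])

```text
time_s: 13.08
eef_pos: [0.5711, -0.0308, 0.0527]
eef_rot: [179.9, -0.2, -18.1]
force: [5.3, -4.8, -2.7]
finger_gap: 0.0331
grasp_force: 60.0
```

```bash
python3 - <<'E'
from h import *
p=look("top");a=p["pixels"][130:265,255:455,::-1];b=look("wrist")["pixels"][:,:,::-1]
a=cv2.resize(a,(711,480),interpolation=2)
cv2.imwrite('pics/end.png',cv2.resize(np.clip(np.hstack([a,b])*1.4,0,255).astype(np.uint8),(800,284)))
E
python3 st.py
```

```text
{'time_s': 13.175, 'eef_pos': [0.5711, -0.0308, 0.0527], 'eef_rot': [179.906, -0.1888, -18.065], 'force': [4.2295, -4.6779, -3.8544], 'torque': [-0.997, -1.0967, 0.3362], 'finger_gap': 0.033, 'grasp_force': 60.001}
```

View pics/end.png

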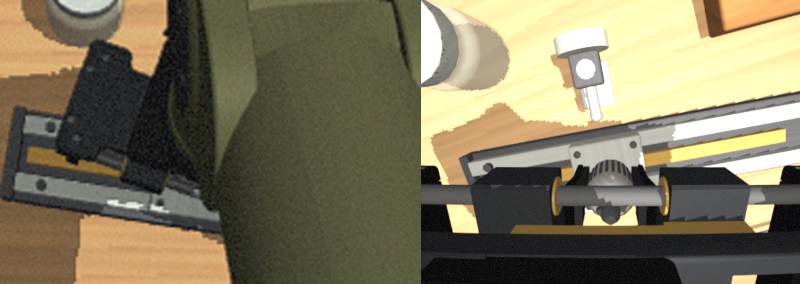

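The wrist view shows the gauge's feeler (595,110) pointing at the gripped chuck (608,185). The carriage has stood still while the command went 3 mm further, so the ball is seated.

```bash
python3 -c "
from workcell import ctrl
print(ctrl.sign_off())"
```

```text
the job is handed in; nothing more can be done
None
```

I handed the job in at about 13 s with the sleeve still gripped at 60 N, the chuck tightened to about 0.5 N m and the carriage standing still in the notch; no pass or fail result came back.

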